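# Probe drilled irrigation blocks, sort them and send the good ones off

### The arm

A 7-joint arm with a two-finger parallel gripper is mounted at the origin on the work surface. World frame = base frame: x ahead of the robot, y to its left, z up, the work surface at z = 0. Lengths are in m, angles in rad, forces in N, time in s.
With the tool pointing down it reaches from about 0.425 to 0.95 m from the base axis. Payload 4.7 kg.
Tool frame: the origin (TCP) lies on the centre line of the jaws, within the pads' length; the fingertips stand robot.nose_length ahead of it and the grasp point (between the pads) lies 8 mm behind it (robot.nose_length is the distance from the TCP to the fingertips, in m); z points along the fingers, y is the line along which they close (so a half turn about z gives the same grasp; the last joint's range is limited). The gripper opens to 85 mm and grips with 20 to 120 N. Pads are 22 mm wide; open, the fingers measure 114 mm over their backs; the gripper's body (76 mm by 85 mm) begins 54 mm behind the grasp point. The pads swing forward as they close: fully open they stand 13 mm farther back than shut.
Start: joints at [1.089, 0.469, -0.049, 1.532, 0.024, 1.141, -0.082], TCP at [0.295, -0.607, 0.242] pointing down, gripper open.
Joint ranges: [-2.59, 2.59], [-0.33, 1.99], [-1.39, 1.29], [0.1, 2.45], [-1.04, 4.18], [0.21, 1.99], [-2.66, 2.66]. Speed limits (rad/s): [2.57, 2.57, 3.14, 3.14, 3.14, 3.14, 3.14].

### API

Orientations are given as [roll, pitch, yaw] about the fixed x, y, z axes, in that order (R = Rz(yaw) Ry(pitch) Rx(roll)).
In Python, from plant import robot gives the robot as it stands. Calls block until the motion is done:
- robot.goto(position, orientation): joint-space move of the TCP to a pose.
- robot.move_straight(position, vel=0.15, attitude=None, contact_N=None): straight line of the TCP; attitude=None keeps the orientation; vel is the mean speed in m/s. With contact_N (N) it stops when the force on the tool has changed by that much, and returns True; else False.
- robot.move_joints(angles): joint-space move.
- robot.grip(opening, strength=None): opening from 0.0 (shut) to 1.0 (fully open); strength is the grip in N (None keeps the last); returns when the fingers have stopped.
- robot.sleep(seconds).
- robot.inverse_kinematics(position, orientation): joint angles nearest the present ones, or None.
- robot.sense(): the state.
- robot.grab_frame(name): name is "scene" or "top"; returns a dict with "image" (400x640x3 uint8, red, green, blue), "range_z" (400x640 float32, m along the optical axis (not along the pixel's ray), 0 where there is no reading), "fx", "fy", "cx", "cy" (pixels), "R" (3x3) and "t" (3): a world point X has camera coordinates R X + t. Camera axes: x right, y down, z forward; pixel columns grow to the right and rows downward; lengths in m; the calibration is good to about 2 mm. A picture is of the moment at which its call begins.
A pose or a line that the arm cannot do raises robot.IKError and nothing moves.
- robot.close_job(): hands the job in; it is judged then, once.
The state is a dict: "t": time; "joint_pos": joint angles; "joint_velocities": joint speeds; "effort": joint torques, N m; "tcp_pos": TCP position; "tcp_rot": TCP orientation; "wrist_force": force on the tool from outside, world axes, zero at the start; "torque": the same for the moment, N m; "opening": opening from 0.0 (shut) to 1.0 (fully open); "gripper_force": force on a finger pad.
Only numpy, scipy, OpenCV 4.12 (cv2) and the standard library are available. Lean on these libraries where they do the work, as an engineer would, in place of code of your own. Each camera call takes 0.05 s, during which the arm holds its last target. There are 200 camera calls.

### The job

The blue irrigation blocks on the black mat are for the propagation bench, but some are bored right through and some are blind. First probe every bore with the steel pin from the grey rack, pushing its white plug down as far as it will go, and put the pin back upright in the rack. Then put the through-bored blocks in the grey carrier and the blind ones in the red bin, and finally push the carrier, without lifting it, between the guide rails until it is fully home; leave everything else alone.

Things in the scene. Friction and masses are not known exactly. Their poses are not given: they have to be found in the camera images.
- blk_a_c (a point): centre of a loose blue plastic irrigation block, a 44 mm cube of about 90 g standing on the fixed black mat (3 mm thick; small brass discs on two sides; may be absent). A vertical 14 mm bore opens in the middle of its top face, 22 mm above this point, along the block's z axis; from outside one cannot tell whether it is a through-hole or blind
- blk_b_c (a point): centre of a loose blue plastic irrigation block, a 44 mm cube of about 90 g standing on the fixed black mat (3 mm thick; small brass discs on two sides; may be absent). A vertical 14 mm bore opens in the middle of its top face, 22 mm above this point, along the block's z axis; from outside one cannot tell whether it is a through-hole or blind
- blk_c_c (a point): centre of a loose blue plastic irrigation block, a 44 mm cube of about 90 g standing on the fixed black mat (3 mm thick; small brass discs on two sides; may be absent). A vertical 14 mm bore opens in the middle of its top face, 22 mm above this point, along the block's z axis; from outside one cannot tell whether it is a through-hole or blind
- blk_d_c (a point): centre of a loose blue plastic irrigation block, a 44 mm cube of about 90 g standing on the fixed black mat (3 mm thick; small brass discs on two sides; may be absent). A vertical 14 mm bore opens in the middle of its top face, 22 mm above this point, along the block's z axis; from outside one cannot tell whether it is a through-hole or blind
- blk_e_c (a point): centre of a loose blue plastic irrigation block, a 44 mm cube of about 90 g standing on the fixed black mat (3 mm thick; small brass discs on two sides; may be absent). A vertical 14 mm bore opens in the middle of its top face, 22 mm above this point, along the block's z axis; from outside one cannot tell whether it is a through-hole or blind
- blk_f_c (a point): centre of a loose blue plastic irrigation block, a 44 mm cube of about 90 g standing on the fixed black mat (3 mm thick; small brass discs on two sides; may be absent). A vertical 14 mm bore opens in the middle of its top face, 22 mm above this point, along the block's z axis; from outside one cannot tell whether it is a through-hole or blind
- plug_a (a joint): travel (m) of the white plug in the bore of block a: 13 mm disc held by light friction (about 1.2 N), not springy. At 0 its top lies 4 mm below the block's top face; the pin pushes it down. It stops firmly at 0.014 in a blind bore and at 0.034 in a through bore. Starts at 0 to 0.003
- plug_b (a joint): travel (m) of the white plug in the bore of block b: 13 mm disc held by light friction (about 1.2 N), not springy. At 0 its top lies 4 mm below the block's top face; the pin pushes it down. It stops firmly at 0.014 in a blind bore and at 0.034 in a through bore. Starts at 0 to 0.003
- plug_c (a joint): travel (m) of the white plug in the bore of block c: 13 mm disc held by light friction (about 1.2 N), not springy. At 0 its top lies 4 mm below the block's top face; the pin pushes it down. It stops firmly at 0.014 in a blind bore and at 0.034 in a through bore. Starts at 0 to 0.003
- plug_d (a joint): travel (m) of the white plug in the bore of block d: 13 mm disc held by light friction (about 1.2 N), not springy. At 0 its top lies 4 mm below the block's top face; the pin pushes it down. It stops firmly at 0.014 in a blind bore and at 0.034 in a through bore. Starts at 0 to 0.003
- plug_e (a joint): travel (m) of the white plug in the bore of block e: 13 mm disc held by light friction (about 1.2 N), not springy. At 0 its top lies 4 mm below the block's top face; the pin pushes it down. It stops firmly at 0.014 in a blind bore and at 0.034 in a through bore. Starts at 0 to 0.003
- plug_f (a joint): travel (m) of the white plug in the bore of block f: 13 mm disc held by light friction (about 1.2 N), not springy. At 0 its top lies 4 mm below the block's top face; the pin pushes it down. It stops firmly at 0.014 in a blind bore and at 0.034 in a through bore. Starts at 0 to 0.003
- pin_grip (a point): centre of the round orange handle (22 mm diameter, 50 mm tall) of the probing pin, which stands upright in its grey rack, 70 g. z axis points up along the pin. A black cap, 32 mm across and 6 mm thick, tops the handle from 25 to 31 mm above this point; below the handle is a steel shaft, 7 mm diameter and 60 mm long, with a pointed end. The handle's lower face rests on the rack's top; the pin can turn freely about its axis
- pin_tip (a point): lower end of the pin's shaft, 85 mm below pin_grip; 10 mm above the bench when parked in the rack
- rack: fixed grey block 56 x 56 mm, 70 mm tall, with a vertical 16 mm hole down its middle, the pin's place, on a steel foot 90 x 56 mm. Origin: centre of the underside, z up
- carrier: loose grey open tray on the bench, 164 (x) x 70 (y) mm outside, walls 4 mm thick and 20 mm tall, floor 4 mm thick; 350 g. Room for three blocks in one row along x. At its rear (-x) end is a green push plate, 8 mm thick (its outer face at x = -82 mm), 36 mm tall. Origin: centre of the underside; +x points to its front, towards the guide rails
- nest: fixed dark steel guide rails, 26 mm tall, that converge to a straight channel 76 mm wide with an end stop. +x points into the channel. Origin: on the bench where the carrier's origin sits when the carrier is home, its front against the stop (82 mm ahead). Straight rails from x = -30 to 94 mm, flaring outwards to about 140 mm apart at x = -107 mm. The carrier starts just outside the mouth, 185 to 205 mm short of home, a little off-centre and askew
- bin: fixed red open bin, 140 (x) x 170 (y) mm outside, 50 mm tall, walls and floor 4 mm. Origin: centre of the underside
- seedling: bystander, to be left alone: seedling in a terracotta pot, 66 mm across, 60 mm tall without its leaves. Origin at its underside, centre
- spray: bystander, to be left alone: white bottle with red cap, 64 mm across, 170 mm tall. Origin at its underside, centre
- brush: bystander, to be left alone: brush lying on the bench. Origin at its underside
- snips: bystander, to be left alone: red-handled snips lying on the bench, 130 mm long. Origin at its underside
- labels: bystander, to be left alone: bundle of yellow plant labels, 100 x 20 x 12 mm. Origin at its underside, centre
- pot: bystander, to be left alone: empty black plant pot, 70 mm across, 60 mm tall. Origin at its underside, centre
There are look-alikes about, which are no part of the job. Leave any pink look-alike of the part that bears blk_d_c alone.

How it is judged:
By the outcome, as a careful person would: the job done as asked, in the order asked, and still so for the second after the job is handed in, with the robot touching nothing.
Of blk_a, blk_b, blk_c, blk_d, blk_e, blk_f only 4 to 5 are there at a start; the rules pass over those that are not, and their reading is None.
At some moment in a run one of blk_a, blk_b, blk_c, blk_d, blk_e, blk_f may be knocked a few centimetres aside while the robot is not near it.
Once in a run the grip may slacken for a moment while it holds something.
It also fails if it takes over 210 s, if anything falls off the work surface, if the arm or the gripper's body presses on something with over 40 N, if the wrist force passes 120 N, or if a joint passes its speed limit or range.

## Working session

There is one attempt and no reset: what is moved stays moved. The work goes in short steps, each a Python script; the robot and the scene stay as the last script left them, time stands still between calls to the robot, and variables do not carry over. Pictures are saved under pics/ and viewed, at most 14 in all, crops included, and the job is handed in when it is done.

```bash
ls; mkdir -p pics; python3 - <<'E'
from plant import robot
import cv2,numpy as np,pickle
for n in("scene","top"):
    f=robot.grab_frame(n); pickle.dump(f,open(n+"0.pkl","wb"))
    cv2.imwrite(f"pics/{n}0.png",f["image"][:,:,::-1])
    print(n,f["fx"],f["cx"],f["cy"],(-f["R"].T@f["t"]).round(3),f["R"].round(2).tolist())
s=robot.sense();print(s,robot.nose_length)
E
```

```text
pics
scene 427.1829878557062 327.7384039795663 199.31410988983464 [1.003 0.483 0.904] [[-0.65, 0.76, -0.02], [0.62, 0.52, -0.59], [-0.44, -0.39, -0.81]]
top 405.6230556135427 316.6576761814303 198.31747669516696 [0.393 0.073 1.054] [[-0.02, -1.0, -0.0], [-0.99, 0.02, -0.16], [0.16, -0.0, -0.99]]
{'t': 0.1, 'joint_pos': array([ 1.08910313,  0.46939227, -0.0485961 ,  1.53354928,  0.02413661,
        1.14101338, -0.08231922]), 'joint_velocities': array([ 7.00603301e-04, -2.88229307e-03, -2.53128152e-04, -2.30303507e-03,
       -1.32444586e-03,  4.26999502e-04, -5.30770928e-05]), 'effort': array([ 1.00317608e-03, -5.11513209e+01, -4.65314474e-02, -2.38390982e+01,
        1.08569028e-02,  4.40291158e-03, -1.40567178e-05]), 'tcp_pos': array([ 0.29508619, -0.6065303 ,  0.2413558 ]), 'tcp_rot': array([-3.13981970e+00,  9.40904746e-05,  4.52818835e-01]), 'wrist_force': array([0.34183495, 0.42397408, 0.46638867]), 'torque': array([0.00022716, 0.02132445, 0.02422862]), 'gripper_force': 0.0, 'opening': 0.9997936154294907} 0.011
```

View pics/scene0.png

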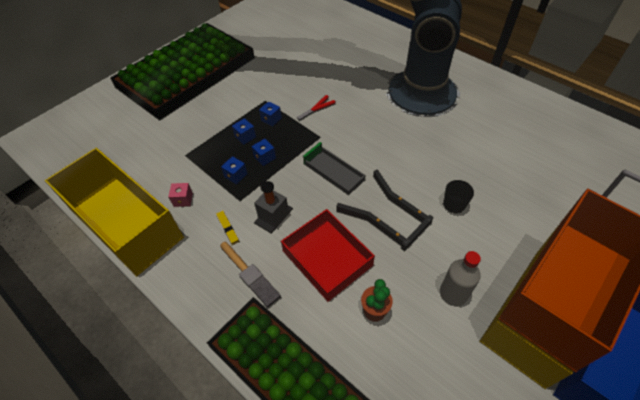

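View pics/top0.png

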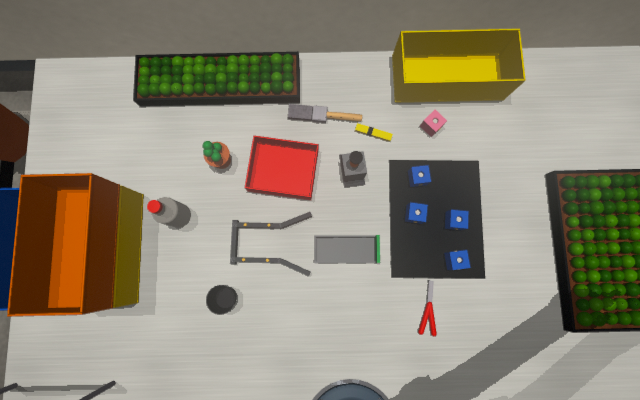

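Scene view: four blue blocks on the mat (top view at (421,175), (418,212), (459,219), (459,260)), the pin in its rack at (353,165), and the bin at (283,167). The carrier is at (347,249) with its green plate on the right, and the rails are at (265,242), opening to the right. The pink look-alike is at (433,122). Now measuring.

```bash
cat > vis.py <<'E'
import numpy as np,cv2
def cloud(f):
    h,w=f["range_z"].shape; u,v=np.meshgrid(np.arange(w),np.arange(h)); z=f["range_z"]
    c=np.stack([(u-f["cx"])/f["fx"]*z,(v-f["cy"])/f["fy"]*z,z],-1)
    return (c-f["t"])@f["R"]
def ray(f,u,v):
    d=f["R"].T@np.array([(u-f["cx"])/f["fx"],(v-f["cy"])/f["fy"],1.]); return -f["R"].T@f["t"],d/np.linalg.norm(d)
def onplane(f,u,v,z):
    o,d=ray(f,u,v); return o+d*(z-o[2])/d[2]
def cross(f,p,g,q):
    o,d=ray(f,*p);O,D=ray(g,*q)
    s=np.linalg.lstsq(np.stack([d,-D],1),O-o,rcond=None)[0]
    a,b=o+s[0]*d,O+s[1]*D; return (a+b)/2,np.linalg.norm(a-b)
def hsv(f): return cv2.cvtColor(f["image"],cv2.COLOR_RGB2HSV)
RANGES=dict(blue=((108,120,40),(125,255,255)),green=((55,120,40),(85,255,255)),red=((0,200,60),(6,255,255)),
  orange=((5,100,40),(18,255,255)))
def mask(f,name): return cv2.inRange(hsv(f),*RANGES[name])
def blobs(m,lo=20,hi=1e9):
    n,l,s,c=cv2.connectedComponentsWithStats(m,connectivity=8)
    return [(l==i,s[i],c[i]) for i in range(1,n) if lo<=s[i][4]<=hi]
def rect(pts):
    (cx,cy),(w,h),a=cv2.minAreaRect(np.ascontiguousarray(pts[:,:2]*1000,np.float32)); return np.array([cx,cy])/1000,(round(w,1),round(h,1)),a
E
python3 - <<'E'
from vis import *
import pickle
F={n:pickle.load(open(n+"0.pkl","rb")) for n in("scene","top")}
for n,f in F.items():
    P=cloud(f); print(n)
    for col in RANGES:
        for m,s,c in blobs(mask(f,col),25):
            p=P[m&(f["range_z"]>0)]
            if len(p)==0 or abs(p[:,1].mean())>.6: continue
            zt=np.percentile(p[:,2],95); q=p[p[:,2]>zt-.006]
            r=rect(q); print(col,s[:5],"ztop",zt.round(4),"c",r[0].round(4),r[1],round(r[2],1))
    # noise on bench
    b=P[hsv(f)[...,1]<40]; print("bench z",np.percentile(b[:,2],[5,25,50,75]).round(4))
E
```

```text
scene
blue [259 102  22  23 295] ztop 0.0493 c [ 0.4021 -0.2788] (48.1, 45.2) 5.2
blue [232 118  23  26 346] ztop 0.0492 c [ 0.5036 -0.2852] (49.0, 44.7) 87.2
blue [251 138  24  27 347] ztop 0.0491 c [ 0.5233 -0.1831] (48.7, 44.8) 80.7
blue [221 156  25  27 337] ztop 0.0491 c [ 0.6194 -0.1984] (45.4, 48.9) 6.3
green [304 143  17  15  60] ztop 0.0383 c [ 0.4359 -0.0796] (64.7, 10.1) 0.2
green [367 280  22  29 361] ztop 0.1211 c [0.686  0.3301] (26.8, 19.6) 23.2
red [312  96  23  15 114] ztop 0.0157 c [ 0.2613 -0.2011] (35.8, 74.9) 80.4
red [ 282  210   92   84 3349] ztop 0.0495 c [0.6502 0.1575] (169.7, 139.1) 80.6
red [466 252  14  13 145] ztop 0.1718 c [0.5346 0.431 ] (28.2, 24.9) 30.3
orange [367   0  49  20 429] ztop -0.2012 c [-0.3511 -0.2846] (917.7, 163.8) 40.5
orange [ 459    0   53   51 1526] ztop -0.2008 c [-0.494  -0.0835] (1089.5, 212.7) 17.3
orange [ 503    5  137  112 3633] ztop -0.2017 c [-0.8419  0.2402] (653.7, 409.6) 89.6
orange [458  38  35  25 196] ztop -0.2246 c [-0.6464 -0.111 ] (14.5, 151.0) 1.2
orange [264 192  11  12  99] ztop 0.1114 c [ 0.6517 -0.0189] (7.4, 
[... 1188 characters left out ...]
] (25.7, 24.6) 46.4
red [419 302  17  34 261] ztop 0.0141 c [ 0.2573 -0.2005] (40.1, 78.0) 80.5
orange [280  55  17  40 150] ztop 0.0351 c [0.8957 0.1255] (40.2, 120.1) 73.9
orange [225  89  49   7 140] ztop 0.0354 c [0.8496 0.2445] (17.9, 128.0) 3.0
orange [180  92  42   5 119] ztop 0.0354 c [0.8496 0.3735] (109.9, 13.3) 89.6
orange [148  94  30   4  76] ztop 0.0351 c [0.8473 0.4751] (10.7, 76.8) 0.2
orange [327 112  35   9 214] ztop 0.0202 c [ 0.7871 -0.008 ] (92.6, 16.2) 82.2
orange [204 142  26  25 262] ztop 0.0613 c [0.6747 0.3193] (56.6, 64.4) 56.6
orange [ 557  172   83  157 1029] ztop 0.0355 c [ 0.4202 -0.6514] (214.6, 389.2) 88.4
bench z [-5.425e-01 -4.300e-03 -2.200e-03 -5.000e-04]
```

```bash
python3 - <<'E'
import pickle,cv2,numpy as np
t=pickle.load(open("top0.pkl","rb"))["image"][:,:,::-1];s=pickle.load(open("scene0.pkl","rb"))["image"][:,:,::-1]
a=cv2.resize(t[135:285,220:490],(797,443),interpolation=cv2.INTER_CUBIC)
cv2.imwrite("pics/topc.png",a)
cv2.imwrite("pics/scenec.png",cv2.resize(s[85:285,170:440],(797,590),interpolation=cv2.INTER_CUBIC))
E
```

```text
(no output)
```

View pics/topc.png

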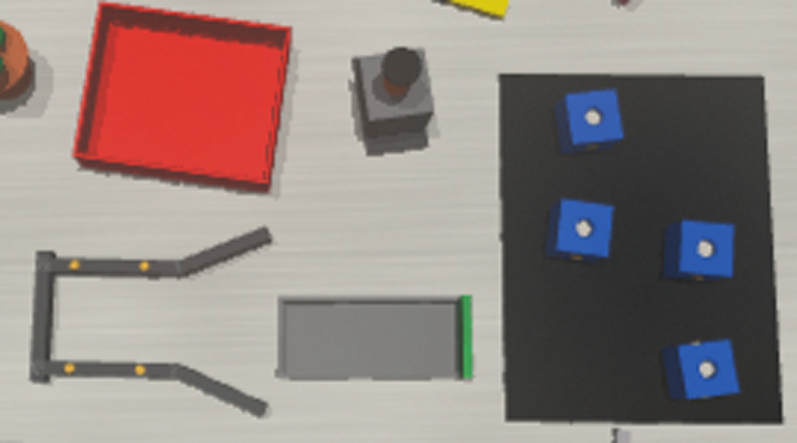

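View pics/scenec.png

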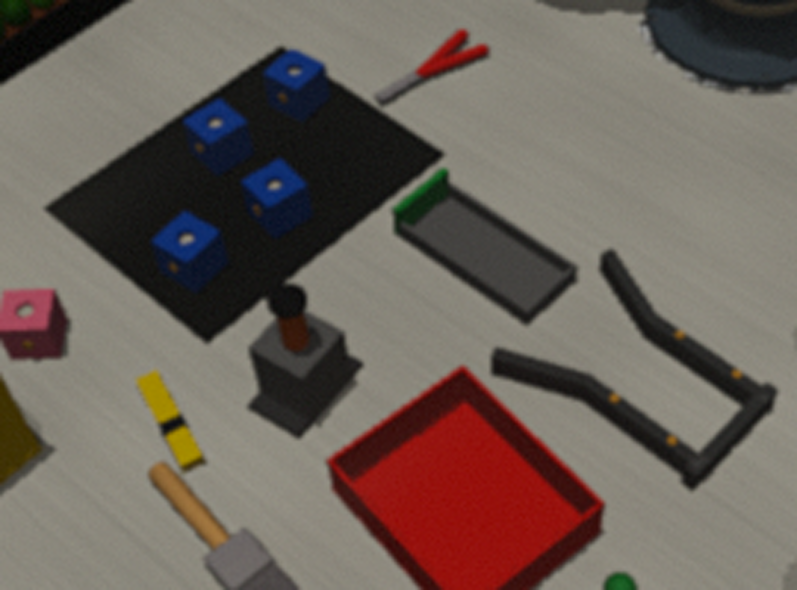

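The crops agree with the masks: each block top has a white plug near its centre, the cap is in front of the rack, and the carrier is nearly square to the rails. Next are ray crossings for the bores and cap, plus fits for the carrier, nest and bin.

```bash
cat >> vis.py <<'E'
def bores(f):
    "bore centre pixels and blob of each blue block"
    out=[];P=cloud(f)
    for m,s,c in blobs(mask(f,"blue"),120,600):
        h=cv2.convexHull(np.argwhere(m)[:,::-1].astype(np.int32)); k=np.zeros(m.shape,np.uint8); cv2.fillConvexPoly(k,h,1)
        k=cv2.erode(k,np.ones((3,3)))
        g=cv2.min(k*255,255-mask(f,"blue")); w=np.where(g>0,1.-hsv(f)[...,1]/255.,0)
        p=P[m&(f["range_z"]>0)]; zt=np.percentile(p[:,2],90); r=rect(p[p[:,2]>zt-.006])
        b=max(blobs(g,2),key=lambda b:b[1][4],default=None)
        if b is None: out.append((c,r)); continue
        w=w*b[0]; v,u=np.mgrid[:m.shape[0],:m.shape[1]]
        out.append((np.array([(w*u).sum(),(w*v).sum()])/w.sum(),r))
    return out
E
python3 - <<'E'
from vis import *
import pickle
S,T=[pickle.load(open(n+"0.pkl","rb")) for n in("scene","top")]
bs,bt=bores(S),bores(T)
for p,r in bt:
    a=onplane(T,*p,.045)
    q=min(bs,key=lambda q:np.linalg.norm(onplane(S,*q[0],.045)-a))
    print("blk",p.round(1),q[0].round(1),"top",a[:2].round(4),"scene",onplane(S,*q[0],.045)[:2].round(4),"cross",[x.round(4) for x in cross(T,p,S,q[0])],"rect",r[0].round(4),round(r[2],1))
PT,PS=cloud(T),cloud(S)
for n,f,P in(("T",T,PT),("S",S,PS)):
    reg=lambda x0,x1,y0,y1,z0,z1:(P[...,0]>x0)&(P[...,0]<x1)&(P[...,1]>y0)&(P[...,1]<y1)&(P[...,2]>z0)&(P[...,2]<z1)
    m=reg(.55,.75,-.1,.1,.119,.14); q=P[m]; r=rect(q); uv=np.argwhere(m)[:,::-1].mean(0)
    print(n,"cap",len(q),q.mean(0).round(4),"px",uv.round(1),r[0],r[1])
    q=P[reg(.5,.8,-.1,.1,.06,.075)]; r=rect(q); print("racktop",r,np.median(q[:,2]))
    q=P[reg(.3,.56,.04,.4,.02,.032)&(hsv(f)[...,2]<110)]; r=rect(q); print("rails",len(q),r,q[:,1].max().round(4),np.median(q[:,2]))
    for a,b in((.1,.13),(.14,.17),(.2,.22),(.22,.24),(.26,.28)):
        s=q[(q[:,1]>a)&(q[:,1]<b)]; mid=np.median(s[:,0]) if len(s) else 0
        lo,hi=s[s[:,0]<.45,0],s[s[:,0]>=.45,0]; print("  y",a,b,[ (x.min().round(4),np.median(x).round(4),x.max().round(4)) for x in(lo,hi) if len(x)])
    q=P[reg(.3,.56,-.12,.12,.008,.05)]; print("carrier",rect(q))
    q=P[reg(.3,.56,-.12,.12,.027,.05)]; print("plate",rect(q))
    q=P[reg(.5,.8,.03,.3,.042,.056)]; print("bin",rect(q))
g=max(blobs(mask(T,"green"),40),key=lambda b:b[1][0]*(b[1][0]<400))
E
```

```text
blk [420.5 174. ] [238.5 173.1] top [ 0.6158 -0.1954] scene [ 0.6266 -0.1656] cross [array([ 0.6171, -0.1963,  0.0155]), np.float64(0.0166)] rect [ 0.6155 -0.1954] 4.9
blk [417.4 211.8] [262.5 147.1] top [ 0.5193 -0.1814] scene [ 0.5221 -0.1835] cross [array([ 0.5205, -0.1831,  0.0435]), np.float64(0.0033)] rect [ 0.5193 -0.1814] 80.0
blk [458.5 218.7] [242.5 126.1] top [ 0.4995 -0.2831] scene [ 0.5019 -0.2858] cross [array([ 0.5007, -0.2849,  0.044 ]), np.float64(0.0034)] rect [ 0.4993 -0.2832] 84.6
blk [459.2 259.5] [265.6 117.6] top [ 0.3988 -0.2766] scene [ 0.4353 -0.2599] cross [array([ 0.4017, -0.297 , -0.003 ]), np.float64(0.0088)] rect [ 0.3985 -0.2767] 5.1
T cap 136 [ 0.6426 -0.0236  0.1241] px [355.6 157.2] [ 0.64305298 -0.02360214] (29.6, 29.8)
racktop (array([ 0.64249359, -0.02429832]), (57.9, 56.3), 7.043300151824951) 0.06787087443245195
rails 847 (array([0.41415692, 0.24381665]), (225.5, 311.6), 0.07772071659564972) 0.3998 0.023871975405719663
  y 0.1 0.13 [(np.float64(0.3717), np.float64(0.3821), np.float64(0.3946)), (np.float64(0.5026), np.float64(0.5129), np.float64(
[... 1304 characters left out ...]
p.float64(0.4932), np.float64(0.5038), np.float64(0.5139))]
  y 0.2 0.22 [(np.float64(0.4052), np.float64(0.4155), np.float64(0.4208)), (np.float64(0.4934), np.float64(0.5019), np.float64(0.5082))]
  y 0.22 0.24 [(np.float64(0.4085), np.float64(0.4154), np.float64(0.4222)), (np.float64(0.4962), np.float64(0.5035), np.float64(0.5096))]
  y 0.26 0.28 [(np.float64(0.3085), np.float64(0.4177), np.float64(0.4499)), (np.float64(0.4513), np.float64(0.5003), np.float64(0.5162))]
carrier (array([0.45151193, 0.01631451]), (206.7, 163.7), 89.66215515136719)
plate (array([0.4525571 , 0.01473314]), (203.5, 157.4), 89.32060241699219)
bin (array([0.64887524, 0.15661188]), (172.0, 142.3), 80.68211364746094)
```

```bash
cat > arm.py <<'E'
from plant import robot
import numpy as np
def best(p,yaw,half=True):
    "orientation (yaw or its half turn) with the smallest joint travel"
    j0=np.array(robot.sense()["joint_pos"]); c=[]
    for y in ([yaw,yaw+np.pi,yaw-np.pi] if half else [yaw]):
        j=robot.inverse_kinematics(p,[np.pi,0,y])
        if j is not None: c.append((np.abs(np.array(j)-j0).max(),y))
    if not c: raise RuntimeError(f"no IK {p} {yaw}")
    return [np.pi,0,min(c)[1]]
def over(x,y,z,yaw): robot.goto([x,y,z],best([x,y,z],yaw))
def line(x,y,z,**k): return robot.move_straight([x,y,z],**k)
def st(tag=""):
    s=robot.sense(); print(tag,"t%.1f"%s["t"],s["tcp_pos"].round(4),"rot",s["tcp_rot"].round(3),"F",s["wrist_force"].round(2),"op %.3f gf %.1f"%(s["opening"],s["gripper_force"])); return s
E
python3 - <<'E'
from arm import *
import pickle,vis
x,y=.6445,-.0242
st()
over(x,y,.26,0.); st("over")
line(x,y,.089); robot.grip(0,30); st("g1"); robot.grip(.7)
line(x,y,.18); over(x,y,.18,np.pi/2); line(x,y,.089); robot.grip(0,30); st("g2"); robot.grip(.7); line(x,y,.26)
over(.45,-.0242,.26,np.pi/2); st("aside")
for n in("top","scene"):
    f=robot.grab_frame(n); pickle.dump(f,open(n+"1.pkl","wb"));P=vis.cloud(f)
    m=(P[...,0]>.6)&(P[...,0]<.69)&(P[...,1]>-.07)&(P[...,1]<.03)&(P[...,2]>.119)&(P[...,2]<.14)
    uv=np.argwhere(m)[:,::-1].mean(0) if m.any() else np.zeros(2)
    print(n,m.sum(),P[m].mean(0),vis.rect(P[m]) if m.any() else 0,vis.onplane(f,*uv,.126))
E
```

```text
t0.1 [ 0.2951 -0.6065  0.2414] rot [-3.14   0.     0.453] F [0.34 0.42 0.47] op 1.000 gf 0.0
over t2.5 [ 0.6445 -0.0257  0.2597] rot [-3.141 -0.     3.139] F [-0.56 -0.63 -0.17] op 1.002 gf 0.0
g1 t4.4 [ 0.6447 -0.0242  0.0893] rot [-3.142e+00  1.000e-03  3.142e+00] F [ 1.41 -0.22  2.27] op 0.316 gf 29.3
g2 t8.0 [ 0.6451 -0.024   0.0901] rot [-3.14   0.    -1.571] F [-0.04  0.2   4.54] op 0.322 gf 29.2
aside t12.0 [ 0.4501 -0.0241  0.26  ] rot [-3.142 -0.     1.571] F [ 0.24 -0.48 -0.38] op 0.702 gf 0.0
top 137 [ 0.64260731 -0.02360496  0.12416557] (array([ 0.64217938, -0.02343139]), (30.3, 30.2), 50.2279052734375) [ 0.64210389 -0.02341381  0.126     ]
scene 134 [ 0.64774353 -0.02456508  0.12570049] (array([ 0.64766785, -0.02500942]), (30.8, 30.2), 65.14337158203125) [ 0.64790967 -0.02434126  0.126     ]
```

```bash
cat >> vis.py <<'E'
def tops(f):
    "block top-face centres: filled hull of the blue pixels near the top height, ray cast to the top plane"
    out=[];P=cloud(f)
    for m,s,c in blobs(mask(f,"blue"),120,700):
        zt=np.percentile(P[m][:,2],90); k=m&(P[...,2]>zt-.008)
        M=cv2.moments(cv2.convexHull(np.argwhere(k)[:,::-1].astype(np.int32)))
        uv=(M["m10"]/M["m00"],M["m01"]/M["m00"]); r=rect(P[k])
        out.append((onplane(f,*uv,zt)[:2],zt,np.deg2rad((r[2]+45)%90-45),r[1],uv))
    return [o for o in out if max(o[3])<56 and .3<o[0][0]<.8 and -.45<o[0][1]<.4]
def blocks(robot):
    "mean of the two views; (xy, yaw, z of top, views)"
    T,S=tops(robot.grab_frame("top")),tops(robot.grab_frame("scene")); res=[]
    for t in T:
        s=[q for q in S if np.linalg.norm(q[0]-t[0])<.015]
        if s: res.append(((t[0]+s[0][0])/2,t[2],(t[1]+s[0][1])/2,2))
        else: res.append((t[0]+[.0015,-.001],t[2],t[1],1))
    for q in S:
        if not any(np.linalg.norm(q[0]-t[0])<.015 for t in T): res.append((q[0]-[.0015,-.001],q[2],q[1],1))
    return res
E
python3 - <<'E'
from vis import *
from arm import robot
import pickle
for n in("top","scene"):
    f=pickle.load(open(n+"0.pkl","rb"))
    for o in tops(f): print(n,o[0].round(4),round(o[1],4),round(o[2],3),o[3],np.round(o[4],1))
for b in blocks(robot): print(b)
E
```

```text
top [ 0.6149 -0.1952] 0.0475 0.085 (43.6, 45.0) [420.7 174.2]
(array([ 0.39995518, -0.27652701]), np.float64(0.0997398935525638), np.float64(0.04700101957399751), 1)
```

```bash
python3 - <<'E'
import vis
from vis import *
import pickle
for n in("top","scene"):
    f=pickle.load(open(n+"0.pkl","rb")); P=cloud(f)
    for m,s,c in blobs(mask(f,"blue"),120,700):
        zt=np.percentile(P[m][:,2],90); k=m&(P[...,2]>zt-.008); r=rect(P[k]); print(n,c,zt,k.sum(),r)
E
```

```text
top [420.85714286 174.20714286] 0.047479712234993976 274 (array([ 0.6155246 , -0.19541745]), (43.6, 45.0), 4.857430934906006)
top [417.53135314 211.83828383] 0.04734937035966165 284 (array([ 0.47397125, -0.06302409]), (55.6, 312.9), 20.737789154052734)
top [456.5826972  218.90839695] 0.046794027065572424 297 (array([ 0.46150082, -0.11541754]), (52.9, 398.6), 12.496452331542969)
top [457.515625   259.68489583] 0.04707531101237429 308 (array([ 0.38550885, -0.11361993]), (43.9, 371.8), 4.5786519050598145)
scene [269.67457627 112.42372881] 0.04874570842086003 171 (array([0.70601318, 0.08276871]), (996.2, 56.8), 50.14078140258789)
scene [243.6849711  129.84104046] 0.04834200645249525 191 (array([0.73281165, 0.09284244]), (948.5, 56.8), 58.699127197265625)
scene [263.70605187 150.22478386] 0.04851781646843449 207 (array([0.74448236, 0.14673506]), (847.5, 56.4), 56.23261642456055)
scene [233.15133531 167.75964392] 0.048264923239055735 228 (array([0.79112543, 0.1363194 ]), (811.5, 59.2), 62.70756149291992)
```

```bash
sed -i 's/k=m&(P\[...,2\]>zt-.008)/k=m\&(abs(P[...,2]-zt)<.008)/' vis.py
sed -i 's/zt=np.percentile(P\[m\]\[:,2\],90); k=/zt=np.percentile(P[m\&(f["range_z"]>0)][:,2],90); k=/' vis.py
cat >> arm.py <<'E'
import json,vis
def save(d): json.dump(d,open("state.json","w"))
def load(): return json.load(open("state.json"))
def refresh(d):
    "update remembered block positions from a new look"
    B=vis.blocks(robot)
    for k in d["blk"]:
        p=np.array(d["blk"][k][:2]); n=[b for b in B if np.linalg.norm(b[0]-p)<.07]
        if not n: print("unseen",k); continue
        b=min(n,key=lambda b:np.linalg.norm(b[0]-p))
        if b[3]==2 or np.linalg.norm(b[0]-p)>.012:
            if np.linalg.norm(b[0]-p)>.006: print("moved",k,p,b[0],b[3])
            d["blk"][k]=[*map(float,b[0]),float(b[1])]
    save(d)
def probe(d,k):
    x,y,yaw=d["blk"][k]; off=d["tipoff"]
    over(x,y,.2,0.); 
    for dx,dy in [(0,0),(.003,0),(-.003,0),(0,.003),(0,-.003)]:
        line(x+dx,y+dy,off+.055,vel=.15)
        hit=line(x+dx,y+dy,off+.005,vel=.035,contact_N=8)
        s=st("probe "+k); tip=s["tcp_pos"][2]-off; print("  hit",hit,"tip %.4f"%tip)
        if tip<.036: break
        line(x+dx,y+dy,off+.055)
    line(x,y,.2,vel=.25)
    d["tip"][k]=float(tip); save(d)
E
python3 - <<'E'
from arm import *
B=vis.blocks(robot)
d=dict(blk={},tip={})
for k,b in zip("PQRS",sorted(B,key=lambda b:-b[0][0])): d["blk"][k]=[*map(float,b[0]),float(b[1])]; print(k,b)
x,y=.6451,-.024
over(x,y,.18,np.pi/2); line(x,y,.089); robot.grip(0,60); s=st("grip")
d["tipoff"]=float(s["tcp_pos"][2]-.010); d["pin"]=[x,y,float(s["tcp_pos"][2])]; save(d)
line(x,y,.22); st("lift")
if len(B)==4: probe(d,"P")
f=robot.grab_frame("scene"); import cv2; cv2.imwrite("pics/p1.png",f["image"][:,:,::-1])
E
```

```text
P (array([ 0.61927781, -0.19508843]), np.float64(0.11006090777813862), np.float64(0.047746620742828566), 2)
Q (array([ 0.53360622, -0.23809455]), np.float64(-0.21515625183528364), np.float64(0.0473853153980323), 1)
R (array([ 0.50018274, -0.28325119]), np.float64(-0.11207886815987574), np.float64(0.04680953363032623), 1)
S (array([ 0.4020306 , -0.27525887]), np.float64(0.0877020974974046), np.float64(0.04766804531711773), 2)
grip t14.3 [ 0.6458 -0.0238  0.0902] rot [3.14  0.    1.571] F [-1.56  0.41  6.17] op 0.308 gf 58.4
lift t15.3 [ 0.6443 -0.0242  0.2187] rot [-3.139  0.     1.571] F [ 0.79 -0.8  -0.25] op 0.305 gf 58.8
probe P t18.2 [ 0.6195 -0.1962  0.0885] rot [ 3.14 -0.   -0.  ] F [-0.36 -1.15  3.44] op 0.307 gf 58.5
  hit True tip 0.0083
```

View pics/p1.png

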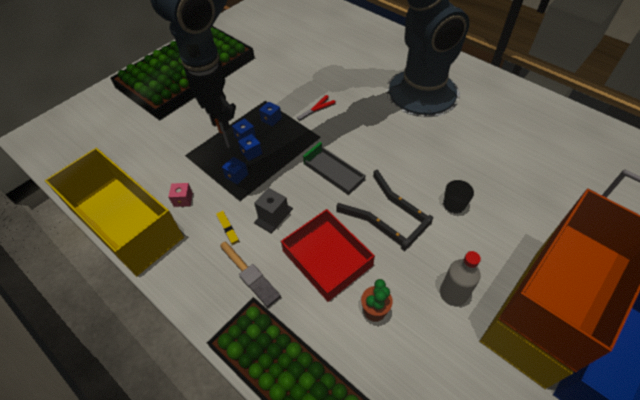

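P is a through bore (tip at 0.008). The picture shows block Q, at about (249,147), has been knocked closer to R at (243,127). I'll hold the pin aside and look again at both.

```bash
python3 - <<'E'
from arm import *
import cv2
over(.5,.05,.26,0.)
for n in("top","scene"):
    f=robot.grab_frame(n)
    for o in vis.tops(f): print(n,o[0].round(4),round(o[1],4),round(o[2],3),o[3],np.round(o[4],1))
    for m,s,c in vis.blobs(vis.mask(f,"blue"),60,3000): print("  blob",s)
    if n=="top": cv2.imwrite("pics/t2.png",cv2.resize(f["image"][150:290,380:500,::-1],(514,600),interpolation=cv2.INTER_CUBIC))
E
```

```text
top [ 0.6141 -0.1925] 0.0475 0.093 (44.1, 44.7) [419.6 174.5]
top [ 0.5302 -0.223 ] 0.0468 -0.218 (44.9, 44.4) [433.9 207. ]
top [ 0.4988 -0.2821] 0.047 -0.135 (45.1, 44.9) [458.4 218.9]
top [ 0.3983 -0.2755] 0.0467 0.108 (43.7, 45.2) [458.9 259.7]
  blob [410 166  20  19 293]
  blob [   0  187   19  124 1511]
  blob [421 197  24  22 389]
  blob [445 209  24  20 400]
  blob [444 250  27  20 401]
scene [ 0.4053 -0.2748] 0.048 0.08 (46.2, 48.0) [269.2 109.1]
scene [ 0.6205 -0.192 ] 0.0483 0.096 (46.2, 45.9) [233.2 166. ]
  blob [259 102  22  24 328]
  blob [232 118  29  42 666]
  blob [222 156  25  27 418]
```

View pics/t2.png

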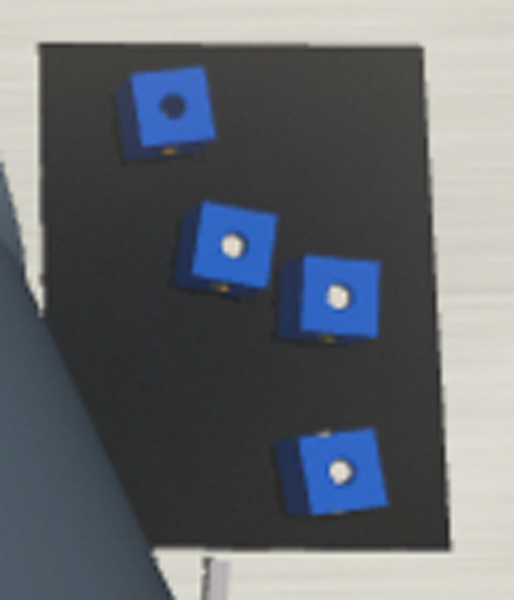

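The top view now has the blocks at P (419,174, plug down), Q (434,207), R (458,219) and S (459,260). I'll aim at the bores in the top view, corrected by the measured bias.

```bash
cat >> arm.py <<'E'
BIAS=np.array([.002,-.0007])
def refresh_top(d):
    f=robot.grab_frame("top"); B=vis.bores(f)
    for k in d["blk"]:
        p=np.array(d["blk"][k][:2]); c=[(vis.onplane(f,*uv,.045)[:2]+BIAS,r) for uv,r in B if max(r[1])<49]
        c=[q for q in c if np.linalg.norm(q[0]-p)<.045]
        if not c: print("unseen",k); continue
        q=min(c,key=lambda q:np.linalg.norm(q[0]-p)); dd=np.linalg.norm(q[0]-p)
        if dd>.005: print("moved",k,p.round(4),q[0].round(4))
        d["blk"][k]=[*map(float,q[0]),float(np.deg2rad((q[1][2]+45)%90-45))]
    save(d); print({k:np.round(v,4).tolist() for k,v in d["blk"].items()})
E
sed -i 's/zt=np.percentile(p\[:,2\],90); r=rect(p\[p\[:,2\]>zt-.006\])/zt=np.percentile(p[:,2],90); r=rect(p[abs(p[:,2]-zt)<.006])/' vis.py
python3 - <<'E'
from arm import *
d=load()
for k in "QRS":
    refresh_top(d); probe(d,k); over(.5,.05,.26,0.)
refresh_top(d); st(); print(d["tip"])
E
```

```text
moved Q [ 0.5336 -0.2381] [ 0.5331 -0.2246]
{'P': [0.6168, -0.1942, 0.0925], 'Q': [0.5331, -0.2246, -0.1998], 'R': [0.5015, -0.2838, -0.1161], 'S': [0.4008, -0.2773, 0.1075]}
probe Q t22.6 [ 0.5339 -0.2253  0.1083] rot [ 3.14e+00 -2.00e-03 -0.00e+00] F [ 0.51 -0.96  4.53] op 0.309 gf 58.7
  hit True tip 0.0281
{'P': [0.6168, -0.1942, 0.0908], 'Q': [0.5313, -0.2211, -0.2282], 'R': [0.5015, -0.2838, -0.1292], 'S': [0.4008, -0.2773, 0.1077]}
probe R t27.4 [ 0.502  -0.2846  0.0885] rot [ 3.14e+00 -1.00e-03 -0.00e+00] F [-0.24 -1.29  2.97] op 0.309 gf 59.0
  hit True tip 0.0083
moved R [ 0.5015 -0.2838] [ 0.4786 -0.2693]
{'P': [0.6165, -0.1944, 0.0723], 'Q': [0.5313, -0.2211, -0.2014], 'R': [0.4786, -0.2693, -0.1318], 'S': [0.4008, -0.2773, 0.1041]}
probe S t32.4 [ 0.4014 -0.2779  0.0884] rot [ 3.141e+00 -1.000e-03 -0.000e+00] F [ 0.37 -0.21  5.17] op 0.313 gf 59.0
  hit True tip 0.0082
moved S [ 0.4008 -0.2773] [ 0.3993 -0.2694]
{'P': [0.6168, -0.1942, 0.0858], 'Q': [0.5313, -0.2211, -0.2169], 'R': [0.4786, -0.2693, -0.1278], 'S': [0.3993, -0.2694, 0.101]}
 t34.4 [0.4998 0.0481 0.2592] rot [ 3.141e+00  1.000e-03 -3.000e-03] F [-0.46 -1.29 -1.24] op 0.310 gf 59.0
{'P': 0.008340322676263598, 'Q': 0.028133146012191787, 'R': 0.008272060514700516, 'S': 0.008172693265206074}
```

P, R and S are through bores and Q is blind. Now returning the pin to the rack.

```bash
python3 - <<'E'
from arm import *
import cv2
d=load(); x,y,z=d["pin"]
over(x,y,.24,0.); line(x,y,.165); 
h=line(x,y,.10,vel=.08,contact_N=10); st("enter"); print(h)
if not h:
    print(line(x,y,z-.003,vel=.03,contact_N=6)); st("seated")
    robot.grip(.75); line(x,y,.24); over(.5,.1,.3,0.)
    f=robot.grab_frame("scene"); g=robot.grab_frame("top")["image"]
    a=cv2.resize(f["image"][85:285,170:440,::-1],(540,400)); b=cv2.resize(g[135:285,220:490,::-1],(360,200))
    cv2.imwrite("pics/p3.png",np.vstack([a,cv2.copyMakeBorder(b,0,0,0,180,0)]))
    refresh_top(d); st()
E
```

```text
enter t36.7 [ 0.6454 -0.0242  0.1002] rot [ 3.141 -0.    -0.   ] F [-0.08 -1.21 -0.88] op 0.304 gf 59.1
False
True
seated t37.1 [ 0.6456 -0.0241  0.0901] rot [ 3.141e+00 -1.000e-03 -0.000e+00] F [-1.82 -0.43  4.28] op 0.309 gf 59.0
{'P': [0.6167, -0.1942, 0.0936], 'Q': [0.5317, -0.2216, -0.247], 'R': [0.4786, -0.2693, -0.1145], 'S': [0.3992, -0.2701, 0.1109]}
 t39.6 [0.5011 0.0984 0.2991] rot [ 3.141e+00  1.000e-03 -3.000e-03] F [0.27 0.37 0.31] op 0.747 gf 0.0
```

View pics/p3.png

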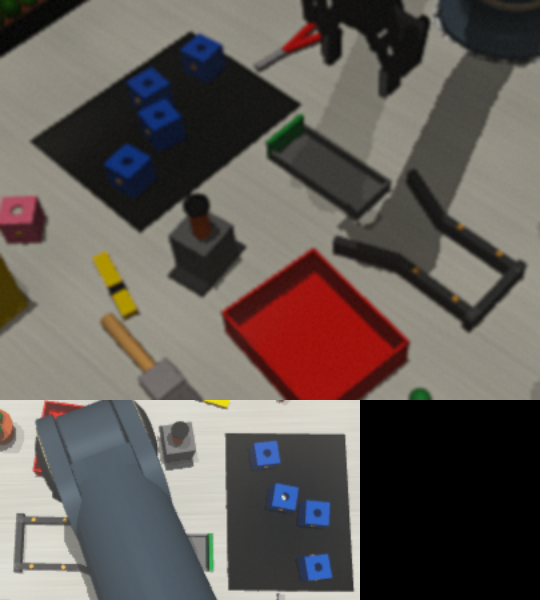

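The pin is upright in the rack at (196,210) in the crop, and all four blocks are upright. Next I'll measure the carrier and nest from the first frames, then start the transfers with the blind block.

```bash
python3 - <<'E'
from vis import *
import pickle
for n in("top","scene"):
    f=pickle.load(open(n+"0.pkl","rb")); P=cloud(f); ok=f["range_z"]>0
    reg=lambda x0,x1,y0,y1,z0,z1:ok&(P[...,0]>x0)&(P[...,0]<x1)&(P[...,1]>y0)&(P[...,1]<y1)&(P[...,2]>z0)&(P[...,2]<z1)
    big=lambda m:max(blobs(m.astype(np.uint8)*255),key=lambda b:b[1][4])[0]
    q=P[big(reg(.37,.51,-.12,.098,.009,.05))]; print(n,"carrier",rect(q),q[:,1].min(),q[:,1].max())
    q=P[reg(.37,.51,-.12,-.05,.026,.05)]; print("plate",rect(q),np.percentile(q[:,2],90))
    q=P[big(reg(.55,.76,.04,.27,.04,.057))]; print("bin",rect(q))
    q=P[big(reg(.33,.56,.08,.36,.017,.033))]; print("rails",rect(q),"stop end y",np.percentile(q[:,1],99.5))
    for a in(.18,.20,.22,.24,.25):
        s=q[(q[:,1]>a)&(q[:,1]<a+.01)][:,0]; print("  ",a,np.median(s[s<.455]).round(4),np.median(s[s>.455]).round(4))
E
```

```text
top carrier (array([ 0.43325778, -0.00180184]), (163.6, 68.5), 88.68732452392578) -0.08420885641207902 0.08058216647383254
plate (array([ 0.43082336, -0.07893842]), (8.2, 67.2), 87.6890869140625) 0.03588940299315511
bin (array([0.64565662, 0.15872757]), (170.2, 141.9), 80.66967010498047)
rails (array([0.45356851, 0.1900741 ]), (201.3, 158.5), 86.8775405883789) stop end y 0.2915343732007587
   0.18 0.4082 0.4963
   0.2 0.4087 0.4966
   0.22 0.4091 0.4972
   0.24 0.4119 0.4977
   0.25 0.4122 0.499
scene carrier (array([ 0.43586551, -0.00323318]), (166.8, 74.1), 88.89005279541016) -0.08705294713841495 0.08015161712050677
plate (array([ 0.43501044, -0.08085868]), (10.9, 70.5), 87.95763397216797) 0.037134030518522584
bin (array([0.64887524, 0.15661188]), (172.0, 142.3), 80.68211364746094)
rails (array([0.45570093, 0.1873105 ]), (203.9, 163.5), 87.70124816894531) stop end y 0.28999955372525726
   0.18 0.4151 0.503
   0.2 0.4156 0.504
   0.22 0.4145 0.5039
   0.24 0.4182 0.5043
   0.25 0.4188 0.5074
```

```bash
cat >> arm.py <<'E'
def pick(d,k,prefer):
    x,y,yaw=d["blk"][k]
    c=[yaw+n*np.pi/2 for n in range(4)]; a=min(c,key=lambda a:abs((a-prefer+np.pi/2)%np.pi-np.pi/2))
    robot.grip(.85); over(x,y,.2,a); h=line(x,y,.031,contact_N=15); robot.grip(0,60); s=st("pick "+k+str(h))
    line(x,y,.2); s=st("lift"); return .4<s["opening"]<.75
def place(x,y,yaw,z=.033):
    over(x,y,.2,yaw); line(x,y,.07); h=line(x,y,z,vel=.05,contact_N=5); st("place "+str(h)); robot.grip(.72); line(x,y,.2)
E
python3 - <<'E'
from arm import *
import cv2
d=load(); by=np.deg2rad(80.7)
if pick(d,"Q",by):
    place(.647,.158,by,.034); d["blk"].pop("Q"); save(d)
over(.6,-.03,.3,0.)
f=robot.grab_frame("top"); g=robot.grab_frame("scene")
cv2.imwrite("pics/p4.png",np.vstack([cv2.resize(i["image"][a:b,c:e,::-1],(540,300)) for i,a,b,c,e in((f,135,285,220,490),(g,85,235,170,440))]))
refresh_top(d)
E
```

```text
pick QFalse t42.8 [ 0.5325 -0.2219  0.032 ] rot [-3.14   0.    -1.818] F [ 0.44 -0.03  6.83] op 0.502 gf 62.5
lift t44.1 [ 0.5312 -0.2211  0.1991] rot [ 3.14   0.    -1.818] F [ 0.57 -0.34 -0.61] op 0.505 gf 61.7
place True t47.4 [0.6463 0.1576 0.033 ] rot [-3.140e+00  1.000e-03  1.409e+00] F [-0.41 -0.06  4.59] op 0.501 gf 62.2
unseen P
unseen R
unseen S
{'P': [0.6167, -0.1942, 0.0936], 'R': [0.4786, -0.2693, -0.1145], 'S': [0.3992, -0.2701, 0.1109]}
```

View pics/p4.png

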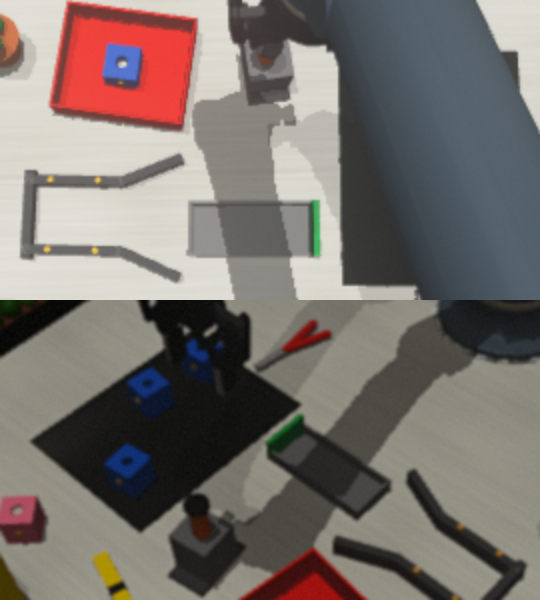

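Q is in the bin, with its bore at (122,64) in the crop. Next, the through-bored blocks go into the carrier.

```bash
cat > load.py <<'E'
from arm import *
import sys
C=np.array([.4345,-.0025]); h=np.deg2rad(88.7); u=np.array([np.cos(h),np.sin(h)])
d=load()
for k,s in [a.split("=") for a in sys.argv[1:]]:
    over(.5,.12,.3,0.); refresh_top(d)
    if not pick(d,k,h): print("pick failed"); break
    p=C+float(s)/1000*u; place(*p,h,.0335); d["blk"].pop(k); save(d)
over(.62,.05,.3,0.)
f=robot.grab_frame("top"); P=vis.cloud(f)
import cv2; cv2.imwrite("pics/c_%s.png"%k,cv2.resize(f["image"][160:300,290:490,::-1],(700,490),interpolation=cv2.INTER_CUBIC))
for o in vis.tops(f): print((o[0]+BIAS).round(4),round(o[1],4),round(o[2],3),o[3])
st()
E
python3 load.py P=50
```

```text
moved R [ 0.4786 -0.2693] [ 0.5021 -0.2838]
{'P': [0.6168, -0.1942, 0.0909], 'R': [0.5021, -0.2838, -0.099], 'S': [0.3993, -0.2701, 0.1019]}
pick PFalse t54.0 [ 0.6175 -0.1945  0.0321] rot [-3.14e+00 -1.00e-03 -1.48e+00] F [-0.87  0.08  5.96] op 0.498 gf 63.1
lift t55.3 [ 0.6161 -0.1939  0.1988] rot [ 3.139e+00  1.000e-03 -1.480e+00] F [-0.59 -0.87 -1.32] op 0.502 gf 62.4
place True t59.1 [0.4349 0.0474 0.033 ] rot [-3.139  0.     1.548] F [-1.62  0.1   4.58] op 0.501 gf 62.9
[0.6461 0.1595] 0.0484 -0.149 (41.6, 43.4)
[ 0.4996 -0.2792] 0.0469 -0.12 (45.6, 44.2)
[0.4348 0.0499] 0.0484 -0.023 (41.8, 41.8)
[ 0.3989 -0.2732] 0.0472 0.102 (43.9, 46.0)
 t62.0 [0.6194 0.05   0.2993] rot [3.141e+00 1.000e-03 1.000e-03] F [ 0.11 -1.16  0.78] op 0.723 gf 0.0
```

```bash
ls -t pics | head -1
```

```text
c_P.png
```

View pics/c_P.png

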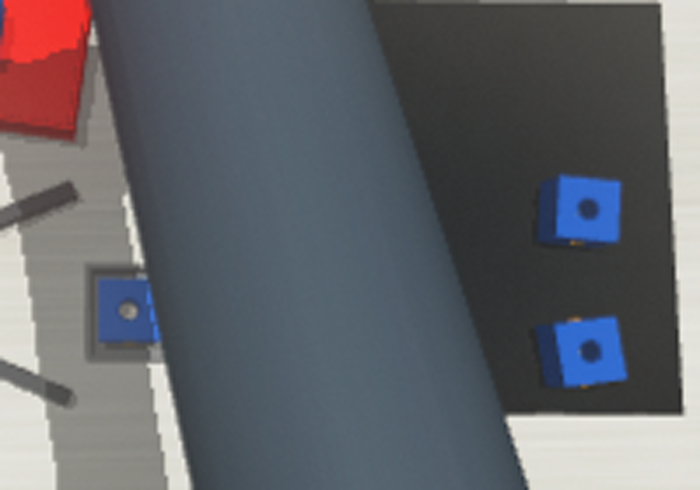

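P sits in the front of the carrier (bore at 128,310). R (588,209) and S (591,350) are where they started, so the "moved" reports came from my bore finder latching onto shadow. I'll set their positions from these bore pixels.

```bash
python3 - <<'E'
from arm import *
d=load(); f=robot.grab_frame("top")
for k,uv in dict(R=(458,219.5),S=(459,259.8)).items():
    d["blk"][k][:2]=map(float,vis.onplane(f,*uv,.046)[:2]+BIAS); print(k,d["blk"][k])
save(d)
E
sed -i 's/over(.5,.12,.3,0.); refresh_top(d)/pass/' load.py
python3 load.py S=1 R=-47
```

```text
R [0.49948636217814385, -0.2819408238894914, -0.09902165565132623]
S [0.40009461839360466, -0.2765232788245096, 0.1018658284717468]
pick SFalse t65.5 [ 0.4006 -0.2769  0.0319] rot [-3.140e+00 -1.000e-03 -1.469e+00] F [-0.69  0.65  6.57] op 0.506 gf 61.8
lift t66.8 [ 0.3995 -0.2761  0.1992] rot [ 3.140e+00  1.000e-03 -1.469e+00] F [-0.67  0.17 -1.9 ] op 0.509 gf 61.0
place True t70.5 [ 0.4338 -0.0015  0.0329] rot [-3.139  0.     1.548] F [-0.58  0.11  4.93] op 0.498 gf 61.4
pick RFalse t75.1 [ 0.5002 -0.2824  0.032 ] rot [3.140e+00 1.000e-03 1.472e+00] F [-0.46  0.63  5.44] op 0.506 gf 62.8
lift t76.4 [ 0.4988 -0.2816  0.1989] rot [-3.140e+00 -1.000e-03  1.472e+00] F [-0.04 -0.47  0.29] op 0.503 gf 62.0
place True t79.1 [ 0.4327 -0.0494  0.033 ] rot [-3.139 -0.     1.548] F [0.12 0.07 4.88] op 0.508 gf 62.5
[0.6464 0.1596] 0.0486 -0.13 (41.7, 43.0)
[0.436  0.0471] 0.0485 -0.021 (39.8, 39.5)
[0.4327 0.0038] 0.0491 -0.015 (36.7, 42.0)
 t81.9 [0.6193 0.0494 0.2992] rot [-3.141e+00 -2.000e-03  3.140e+00] F [ 0.27 -0.48 -0.03] op 0.720 gf 0.0
```

View pics/c_R.png

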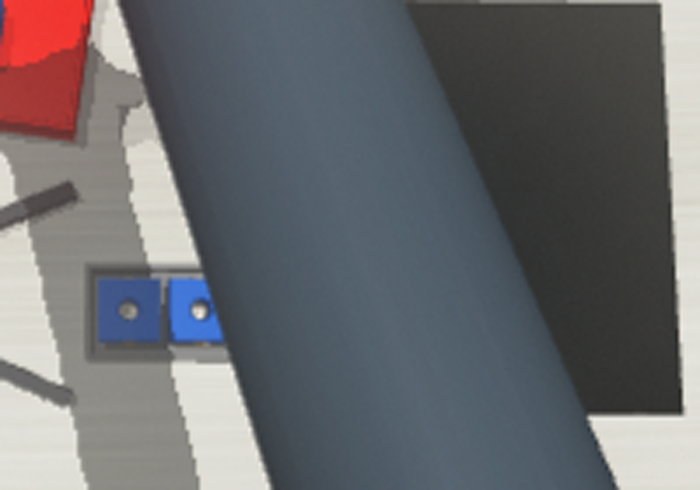

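Carrier now holds three blocks and the mat is clear of blue. Next I'll push the carrier home with the two fingers on the plate.

```bash
python3 - <<'E'
from arm import *
import cv2
a=np.deg2rad(88.2)
over(.433,-.125,.2,a); robot.grip(.3,60); line(.433,-.125,.021); st("behind")
h=line(.4335,-.085,.021,vel=.03,contact_N=2.5); s=st("touch"+str(h))
p=s["tcp_pos"]; 
# first leg: up to the funnel, then in to the stop
h=line(p[0]+.012,p[1]+.12,.021,vel=.06,contact_N=20); st("leg1"+str(h))
if not h:
    h=line(.4545,.125,.021,vel=.05,contact_N=18); st("leg2"+str(h))
for n in("top","scene"):
    f=robot.grab_frame(n); cv2.imwrite("pics/push_%s.png"%n,cv2.resize(f["image"][100:300,200:460,::-1],(780,600),interpolation=cv2.INTER_CUBIC))
E
```

```text
behind t84.8 [ 0.4335 -0.1251  0.0216] rot [3.14  0.    1.539] F [ 0.41 -0.26  1.14] op 0.301 gf 0.0
touchTrue t85.8 [ 0.433  -0.0941  0.0207] rot [-3.141  0.     1.541] F [0.06 0.34 0.33] op 0.300 gf 0.0
leg1False t87.9 [0.445  0.0258 0.021 ] rot [-3.14  0.    1.54] F [ 0.94 -1.65 -2.  ] op 0.303 gf 1.0
leg2True t89.3 [0.4516 0.1019 0.0208] rot [-3.138  0.004  1.541] F [ 1.02 -1.65  0.01] op 0.301 gf 0.6
```

View pics/push_scene.png

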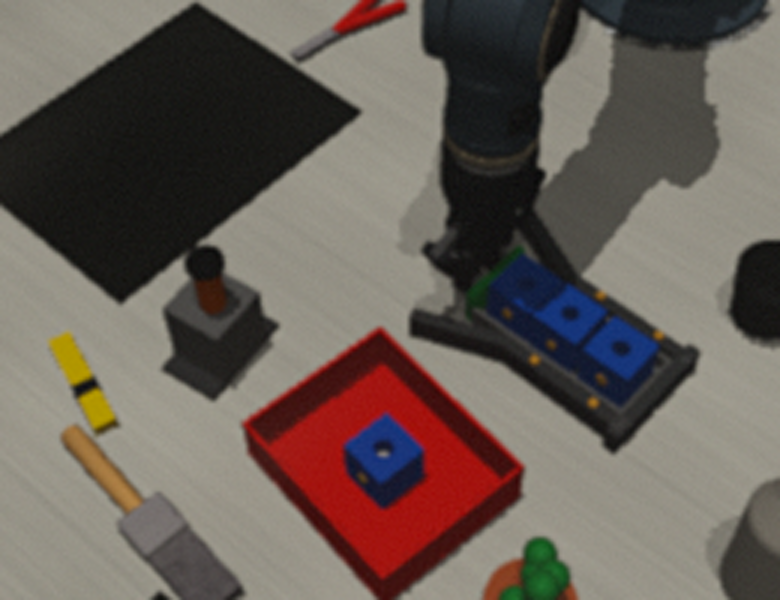

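The carrier is in the channel, nearly at the stop around (655,375). I'll push once more, firmly and slowly, to be sure it's seated.

```bash
python3 - <<'E'
from arm import *
import cv2
for F in(12,20):
    line(.4515,.097,.021); h=line(.4528,.125,.021,vel=.025,contact_N=F); st("push"+str(h))
p=robot.sense()["tcp_pos"]
line(.4505,.07,.021); line(.4505,.07,.25); over(.6,-.15,.3,0.)
f=robot.grab_frame("top"); P=vis.cloud(f); ok=f["range_z"]>0
cv2.imwrite("pics/home.png",np.vstack([cv2.resize(i[a:b,c:e,::-1],(640,300),interpolation=cv2.INTER_CUBIC) for i,a,b,c,e in((f["image"],200,275,220,380),(robot.grab_frame("scene")["image"],160,265,240,464))]))
g=P[ok&(vis.mask(f,"green")>0)&(P[...,1]>.05)&(P[...,1]<.2)&(P[...,0]<.52)]; print("plate",vis.rect(g) if len(g) else 0)
q=P[ok&(P[...,0]>.4)&(P[...,0]<.51)&(P[...,1]>.25)&(P[...,1]<.32)]
st()
E
```

```text
pushTrue t90.2 [0.4514 0.1018 0.0208] rot [-3.134  0.009  1.538] F [ 0.57  0.53 -0.05] op 0.300 gf 0.0
pushTrue t91.0 [0.4512 0.1018 0.0207] rot [-3.131  0.016  1.536] F [ 0.24 -0.16  0.44] op 0.297 gf 0.3
plate (array([0.44896719, 0.11705075]), (5.2, 65.1), 89.18138122558594)
 t94.2 [ 0.5997 -0.148   0.2995] rot [-3.14e+00  1.00e-03  3.00e-03] F [-0.07  0.5  -0.57] op 0.303 gf 0.0
```

View pics/home.png

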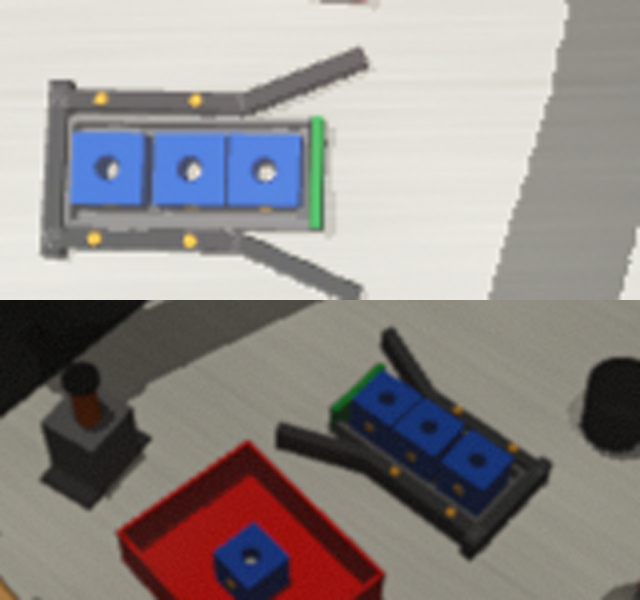

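The final view shows the carrier's front against the stop, with three blocks in it, the pin in the rack and Q in the bin. All three pushes stopped firmly at the same place.

```bash
python3 -c "
from plant import robot
print(robot.close_job())"
```

```text
the job is handed in; nothing more can be done
None
```

I finished the job and handed it in at about 94 s of robot time: all four bores are probed, the pin is back upright in the rack, three through-bored blocks are in the carrier, the one blind block is in the bin, and the carrier is pushed up against the stop.

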